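# Fit the guide post and hold the pressure plate over the test fixture

## Task

Take the long steel guide post from the blue rack and stand it fully home in the empty bore of the black test fixture, and let go of it. Then lift the black pressure plate by its handle, carry it over the things on the bench and hold it still and level about 10 mm above the tips of the two guide posts, each of its two bores straight over a post and its yellow dot at the same corner as the fixture's yellow dot, so that I can oil the posts before it goes down. The plate must never touch the fixture or the posts; disturb nothing else on the bench, and finish while still holding the plate there.

Things in the scene. Friction and masses are not known exactly. Their poses are not given: they have to be found in the camera images.
- guide_post: Loose steel guide post, 88 mm, 90 g, upright in one of the rack's three bores. Origin: centre of its foot, z to the tip. From the foot: shank 12 mm diameter with bevelled foot to 18 mm; collar 22 mm diameter from 18 to 24 mm, which seats on the face round a bore; straight 12 mm rod to 80 mm (grip here); taper to a 6 mm tip at 88 mm. Lifts freely out of the rack.
- post_tip (a point): Tip of the loose guide post, on its axis 88 mm above its origin.
- rack: Fixed blue plastic block, 130 mm (its x) by 44 mm (its y) by 30 mm high, origin under its centre on the bench. Three 13 mm bores in its top, 20 mm deep, in a row along its x at -40, 0 and +40 mm.
- rest_pin1: Short brass pin in the rack, to be left there: the same shank and collar as the guide post, but only 36 mm long (tip 48 mm above the bench). Origin at its foot.
- rest_pin2: A second short brass pin, as rest_pin1.
- fixture: Fixed black test fixture, 150 mm (x) by 230 mm (y), top face 40 mm above the bench; origin under its centre on the bench, z up. Nest with a green board in the middle, parts up to 14 mm above the face. A guide post like the loose one is fitted at x +35, y -80 mm; the empty bore is at x -35, y +80 mm. A 10 mm yellow dot marks the +x +y corner.
- empty_bore (a point): Centre of the mouth of the empty bore, in the fixture's top face 40 mm above the bench. Bore 13 mm diameter, 20 mm deep, bevelled, with a flat brass rim, vertical. With the loose post fully home its origin lies 18 mm below this point, its collar on the face and its tip 70 mm above.
- fitted_post_tip (a point): Tip of the guide post already fitted in the fixture, on its axis, 110 mm above the bench, on the fixture's axes.
- pressure_plate: Loose black plate, 110 (x) by 190 (y) by 12 mm, 360 g, balanced, resting level on four white push pins 12 mm long. Origin under its centre at the pins' feet, z up; underside at 12 mm, upper face at 24 mm. Two 14 mm through bores with brass rims. A 10 mm yellow dot marks the +x +y corner. Over the fixture its axes must point as the fixture's do.
- handle (a point): Middle of the aluminium bridge handle on the plate, on its z axis 58 mm above its origin. Flat-sided bar along the plate's y, 100 mm long, 14 mm wide (x), 16 mm deep (50 to 66 mm above the origin), on two legs at y +-43 mm. Grip here, fingers closing along the plate's x.
- bore_a (a point): Centre of the plate's bore at x +35, y -80 mm, at the underside of the plate; it belongs over the fitted post.
- bore_b (a point): Centre of the plate's bore at x -35, y +80 mm, at the underside of the plate; it belongs over the post that you fit.
- screw_bin: Open red bin of screws, 100 x 85 mm and 85 mm high, origin under its centre. Leave alone.
- drill: Red and black cordless drill lying on its side, about 200 x 200 mm and 58 mm high, origin under the middle of its grip. Leave alone.
- oil_bottle: White oil bottle with a red cap, 42 mm diameter, 120 mm high, origin under its centre. Leave alone.
- hex_keys: Red folding hex key set, about 155 mm long and 16 mm high, origin under its centre. Leave alone.
- screwdriver: Yellow screwdriver, 190 mm, lying on the bench. Leave alone.
Things that resemble listed ones, but are neither listed nor needed, are in the scene too. Leave any purple look-alike of the pressure_plate alone.

How it is judged:
By the outcome, as a careful person would: the job done as asked, in the order asked, and still so for the second after the job is handed in, while the arm keeps its last pose, push and grip.
It also fails if it takes over 53 s, if anything falls off the work surface, if the arm or the gripper's body presses on something with over 40 N, if the wrist force passes 120 N, or if a joint passes its speed limit or range.

## Robot

A 7-joint arm with a two-finger parallel gripper is mounted at the origin on the work surface. World frame = base frame: x ahead of the robot, y to its left, z up, the work surface at z = 0. Lengths are in mm, angles in rad, forces in N, time in s.
With the tool pointing down it reaches from about 425 to 975 mm from the base axis. Payload 16.7 kg.
Tool frame: the origin (TCP) lies midway between the tips of the shut fingers; the grasp point (between the pads) lies 19 mm behind it; z points along the fingers, y is the line along which they close (so a half turn about z gives the same grasp; the last joint's range is limited). The gripper opens to 85 mm and grips with 20 to 120 N. Pads are 22 mm wide; open, the fingers measure 114 mm over their backs; the gripper's body (76 mm by 85 mm) begins 54 mm behind the grasp point. The pads swing forward as they close: fully open they stand 13 mm farther back than shut.
Start: joints at [1.046, 0.426, 0.074, 1.606, -0.034, 1.111, -0.067], TCP at [247.703, -627.867, 205.302] pointing down, gripper open.
Joint ranges: [-2.85, 2.85], [-0.5, 2.14], [-1.23, 1.37], [0.21, 2.46], [-1.02, 4.16], [0.16, 2.05], [-2.73, 2.73]. Speed limits (rad/s): [1.89, 1.89, 2.39, 2.39, 3.01, 3.01, 3.01].

## Interface

Orientations are given as a unit quaternion [w, x, y, z].
In Python, from cell import state, snapshot, job_done, boxes_of, regions_of, mark_of gives the robot as it stands.
- The arm moves only by the tool carry_out, never from a script. Its arguments are lists of equal length, an entry for each row: "dp": the shift along the world's x, y, z in mm, a list of three; "roll": the turn about the world's z in rad. A call has 1 to 12 rows; each row shifts and turns the commanded pose from where the row before left it; what a row does not reach is not made up. A row lasts 1/8 s, in which the tool goes at most 62.5 mm and 10.7 degrees, less where a joint would pass 70% of its speed; a pose out of reach is approached as far as the arm can. A call is refused whole if a number of a shift passes 62.5 or a number of a turn 0.188, either way. A call with a gripper value outside its range is refused whole. "gripper" is the finger opening in mm, from 0 to 85.4, set as the call begins (left out, the last holds). The fingers move at their own pace and stop on an object; "force" is the grip in N (left out, the last holds). Time passes only in rows, so rows that do not move let the fingers close. It gives the time, the measured TCP pose, the force, the opening and the grip force at its end, in the units of the state.
- state(): the state, without advancing time (a new reading comes with each control period).
- snapshot(name): name is "scene" or "side" or "wrist"; returns a dict with "pixels" (384x512x3 uint8, red, green, blue), "intrinsics" (3x3 intrinsics, pixels), "rvec" (rotation vector, rad) and "tvec" (3), from world to camera coordinates, as OpenCV has them. Camera axes: x right, y down, z forward; pixel columns grow to the right and rows downward; lengths in mm; the calibration is good to about 2 mm. A picture is of the moment at which its call begins. There is no depth.
- job_done(): hands the job in; it is judged then, once.
Trained networks look in the newest picture that a camera, given by its name, has taken for a name from the list of things; names that differ only in an ending like _2 or _b are one class to them, and where a whole thing is asked for, a point or a joint stands for the part that bears it (a point fixed in the world has none). Each returns a list of dicts, best first, with "conf" (0 to 1); they miss things now and then, are a little off and sometimes report something else, mostly with a low value. They report only what shows in the picture. A call takes as long as a camera call. They do not tell look-alikes from the thing itself.
- boxes_of(camera, target): "xyz" ([x, y, z] in mm, in world coordinates, good to about 4 mm: the middle of the surface that is visible of it).
- regions_of(camera, target): "mask" (384x512 bool, what is visible of it).
- mark_of(camera, target): "xyz" ([x, y, z] in mm, in world coordinates, good to about 4 mm: a listed point, or the origin of a listed thing).
The state is a dict: "t": time; "joint_positions": joint angles; "joint_vel": joint speeds; "tau": joint torques, N m; "tool_pos": TCP position; "orientation": TCP orientation; "ft_force": force on the tool from outside, world axes, zero at the start; "ft_torque": the same for the moment, N m; "opening": opening from 0.0 (shut) to 1.0 (fully open); "grasp_force": force on a finger pad.
Only numpy, scipy, OpenCV 4.12 (cv2) and the standard library are available. Lean on these libraries where they do the work, as an engineer would, in place of code of your own. Each camera call takes 0.05 s, during which the arm holds its last target. There are 200 camera calls.

## Working session

There is one attempt and no reset: what is moved stays moved. The work goes in short steps, Python scripts to look and compute and a tool call to move; the robot and the scene stay as the last step left them, time stands still between calls to the robot, and variables do not carry over. Pictures are saved under pics/ and viewed, at most 11 in all, crops included, and the job is handed in when it is done.

Besides the shell and the picture viewer there is one more tool, called after ">>>" in YAML: its name, and indented under it one key for each argument. carry_out: Moves the arm, as the interface text tells. Its arguments: {"type":"object","properties":{"dp":{"type":"array","items":{"type":"array","items":{"type":"number"}}},"roll":{"type":"array","items":{"type":"number"}},"gripper":{"type":"number"},"force":{"type":"number"}},"required":["dp","roll"]}

```bash
mkdir -p pics; ls; cat > h.py <<'E'
import numpy as np, cv2
from cell import *
def snap(n,f=None):
    s=snapshot(n)
    if f: cv2.imwrite('pics/'+f,s['pixels'][:,:,::-1])
    return s
def proj(s,P):
    return cv2.projectPoints(np.array(P,float).reshape(-1,1,3),np.array(s['rvec'],float),np.array(s['tvec'],float),np.array(s['intrinsics'],float),None)[0].reshape(-1,2)
def ray(s,uv,z):
    R=cv2.Rodrigues(np.array(s['rvec'],float))[0];t=np.array(s['tvec'],float).ravel()
    d=R.T@np.linalg.inv(np.array(s['intrinsics'],float))@np.array([uv[0],uv[1],1.]);c=-R.T@t
    return c+d*(z-c[2])/d[2]
E
python3 - <<'E'
from h import *
a=snap('scene','a.png');b=snap('side','b.png')
cv2.imwrite('pics/ab.png',cv2.resize(np.vstack([a['pixels'],b['pixels']])[:,:,::-1],(400,600)))
for s in(a,b):
    R=cv2.Rodrigues(np.array(s['rvec'],float))[0];print(-R.T@np.array(s['tvec']).ravel(),s['intrinsics'][0][0])
for c in('scene','side'):
  for n in['guide_post','post_tip','rack','rest_pin1','fixture','empty_bore','fitted_post_tip','pressure_plate','handle','bore_a','bore_b','screw_bin','drill','oil_bottle','hex_keys','screwdriver']:
    print(c,n,[(np.round(d['xyz']).astype(int).tolist(),round(d['conf'],2)) for d in mark_of(c,n)[:4]])
print(state())
E
```

```text
pics
[806.91566368 400.92774186 886.76412465] 368.4362574946786
[-345.9711502   981.76316523  836.82053906] 472.2833154454902
scene guide_post [([469, 63, 10], 0.53)]
scene post_tip [([531, 317, 2], 0.74), ([470, 64, 98], 0.47)]
scene rack [([506, 69, 1], 0.62), ([680, 156, 2], 0.52), ([531, 314, 2], 0.27)]
scene rest_pin1 [([550, 73, 12], 0.59), ([509, 70, 16], 0.52)]
scene fixture [([553, -200, -1], 0.81), ([552, 74, 14], 0.54)]
scene empty_bore [([529, -117, 42], 0.95)]
scene fitted_post_tip [([576, -285, 108], 0.64)]
scene pressure_plate [([531, 314, 7], 0.84), ([295, 386, 3], 0.64), ([679, 158, -2], 0.17)]
scene handle [([534, 317, 57], 0.81), ([294, 386, 59], 0.63)]
scene bore_a [([299, 472, 10], 0.83), ([469, 375, 10], 0.67), ([292, 296, 12], 0.67), ([595, 248, 10], 0.64)]
scene bore_b [([299, 472, 10], 0.83), ([469, 375, 10], 0.67), ([292, 296, 12], 0.67), ([595, 248, 10], 0.64)]
scene screw_bin [([678, 46, -4], 0.94)]
scene drill [([749, 225, -3], 0.83), ([534, 318, 57], 0.42)]
scene oil_bottle [([682, 155, 3], 0.91)]
scene hex_keys [([344, 141, 2], 0.82), ([468, 376, 12], 0
[... 1039 characters left out ...]
09869,  0.07387617,  1.60596792, -0.03408899,
        1.11079497, -0.06712873]), 'joint_vel': array([-5.98997261e-04,  3.17691233e-04,  3.64370357e-05, -6.59333177e-04,
        4.45995329e-04,  8.71216580e-04, -2.26794211e-03]), 'tau': array([-2.31736294e-05, -9.49515581e+01,  3.75692233e+00, -4.63879216e+01,
        1.90787396e-02,  2.49264966e-03,  5.81816664e-06]), 'tool_pos': array([ 247.72587051, -627.88007008,  205.31613061]), 'orientation': array([-9.50067718e-06,  9.82404157e-01,  1.86767427e-01,  1.43652623e-05]), 'ft_force': array([ 1.25695579,  0.544889  , -0.95652404]), 'ft_torque': array([ 0.02363358,  0.04587912, -0.0596948 ]), 'grasp_force': 0.0, 'opening': 0.9989222798998638}
```

View pics/a.png

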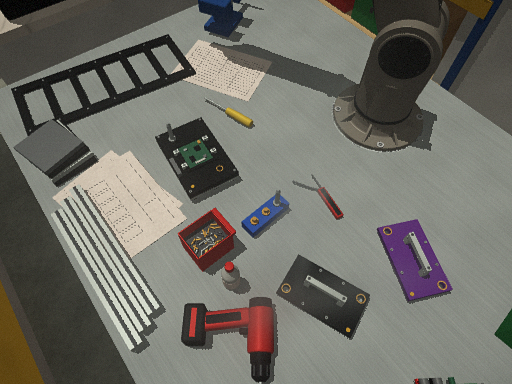

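View pics/b.png

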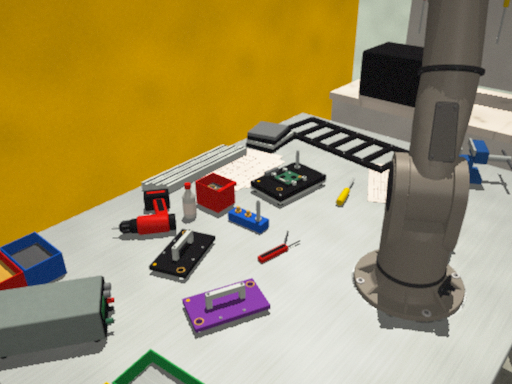

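The black plate (scene px 322,295) is chosen over the purple look-alike (413,260). The long post stands at rack px (278,196), with short brass pins at (265,211) and (250,222) and the fitted post at (171,132). The yellow dots are at (348,330) on the plate and about (192,187) on the fixture. I'll check these in one close crop.

```bash
python3 - <<'E'
from h import *
a=cv2.imread('pics/a.png');b=cv2.imread('pics/b.png')
f=lambda im,x,y,w,h:cv2.resize(im[y:y+h,x:x+w],(400,300),interpolation=cv2.INTER_CUBIC)
cv2.imwrite('pics/c.png',np.vstack([np.hstack([f(a,140,110,120,90),f(a,268,250,110,82)]),np.hstack([f(a,236,180,64,48),f(b,140,215,88,66)])]))
A=snap('scene');B=snap('side')
for nm,S in(('scene',A),('side',B)):
  hsv=cv2.cvtColor(S['pixels'],cv2.COLOR_RGB2HSV)
  m=cv2.inRange(hsv,(22,140,120),(33,255,255))
  n,l,st,c=cv2.connectedComponentsWithStats(m)
  for i in range(1,n):
    if 6<st[i,4]<200: print(nm,c[i].round(1),st[i,4],ray(S,c[i],24)[:2].round(1),ray(S,c[i],40)[:2].round(1))
E
```

```text
scene [238.5 115.9] 176 [ 363.6 -247.8] [ 371.9 -235.8]
side [506.9   3.1] 15 [ 1223.1 -4925.2] [ 1192.2 -4808.9]
side [342.6 196.2] 122 [ 347.7 -233.5] [ 334.  -209.6]
side [154.2 264. ] 8 [541.3 407.5] [523.8 418.8]
```

View pics/c.png

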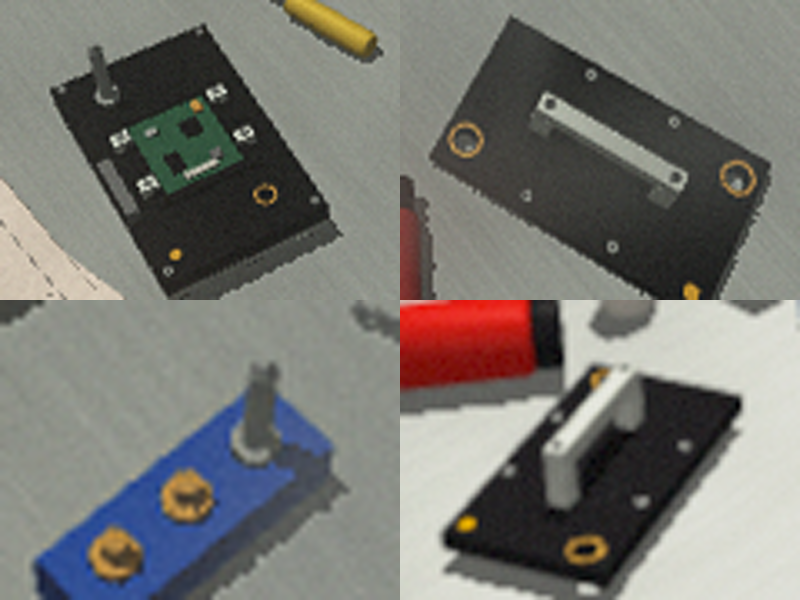

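>>> carry_out:
  dp:
    - [26,40,10]
    - [26,40,10]
    - [26,40,10]
    - [26,40,10]
    - [26,40,10]
    - [26,40,10]
    - [26,40,10]
    - [26,40,10]
    - [26,40,10]
    - [26,40,10]
    - [0,0,0]
  roll: [0.106,0.106,0.106,0.106,0.106,0.106,0.106,0.106,0.106,0.106,0]

```text
t: 3.18
tool_pos: [509.9, -224.3, 306.2]
orientation: [0.0, 0.751, 0.66, 0.001]
ft_force: [-0.8, -0.5, -0.4]
opening: 1.0
grasp_force: 0.0
```

```bash
python3 - <<'E'
from h import *
w=snap('wrist','d.png')
R=cv2.Rodrigues(np.array(w['rvec'],float))[0];print((-R.T@np.array(w['tvec']).ravel()).round(1),R.round(3),w['intrinsics'][0][0])
s=state();print(s['t'],s['tool_pos'],s['orientation'],s['joint_positions'])
for n in['fixture','empty_bore','fitted_post_tip']:
    print(n,[(np.round(d['xyz'],1).tolist(),round(d['conf'],2)) for d in mark_of('wrist',n)[:4]])
np.savez('w1.npz',**w)
E
```

```text
[ 520.3 -149.   475.1] [[ 0.992 -0.126  0.003]
 [-0.121 -0.946  0.301]
 [-0.035 -0.298 -0.954]] 277.9368364601604
3.225 [ 508.51575893 -226.55136056  305.60705324] [2.19402764e-04 7.52335791e-01 6.58779746e-01 2.36176385e-04] [ 0.59111187  0.17433957 -0.32906675  1.72967402  0.05900857  1.24665819
  0.1155051 ]
fixture []
empty_bore [([529.2, -108.8, 38.0], 0.69)]
fitted_post_tip [([577.2, -282.5, 107.0], 0.68)]
```

View pics/d.png

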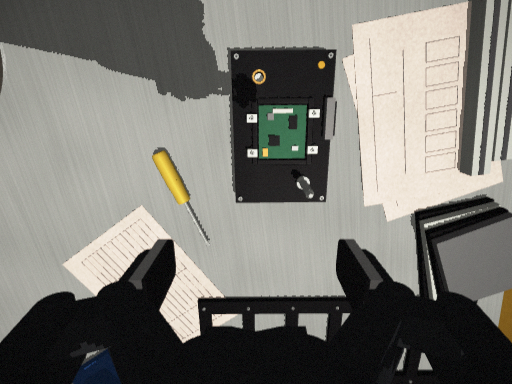

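The wrist view shows the fixture: empty bore at (259,76), dot at (321,65), and the fitted post with its collar at (303,184). I'll refine these by colour blobs in all cameras.

```bash
cat >> h.py <<'E'
def blob(s,P,r=9,lo=(8,90,80),hi=(32,255,255)):
    "orange/yellow blob near projection of P -> world xy at z of P (bounding-ellipse centre of the rim), px"
    u=proj(s,[P])[0]; hsv=cv2.cvtColor(s['pixels'],cv2.COLOR_RGB2HSV)
    m=cv2.inRange(hsv,lo,hi); k=np.zeros_like(m); cv2.circle(k,tuple(int(round(x)) for x in u),r,255,-1); m&=k
    y,x=np.nonzero(m)
    if len(x)<5: return None
    h=cv2.convexHull(np.stack([x,y],1).astype(np.int32)); f=np.zeros_like(m); cv2.fillConvexPoly(f,h,1)
    yy,xx=np.nonzero(f); c=(xx.mean(),yy.mean())
    return ray(s,c,P[2])[:2].round(1),np.round(c,1),len(x)
E
python3 - <<'E'
from h import *
W=snap('wrist');A=snap('scene');B=snap('side')
F={'ebore':(529,-115,40),'fdot':(597,-102,40),'pdot':(543,409,24),'pb':(470,376.5,24),'pa':(595,250,24)}
for n,S in(('w',W),('sc',A),('si',B)):
  for k,P in F.items():
    if n=='w' and k[0]=='p':continue
    print(n,k,blob(S,P,12 if n=='w' else 9))
s=state();print(s['t'],s['tool_pos'])
E
```

```text
w ebore (array([ 530.1, -115.3]), array([259.6,  72.3]), 113)
w fdot None
sc ebore (array([ 527.7, -114.3]), array([219.2, 167.9]), 22)
sc fdot None
sc pdot (array([543.8, 407.7]), array([347.8, 329.2]), 19)
sc pb (array([471.5, 377.4]), array([360.6, 298.4]), 40)
sc pa (array([593.8, 251.8]), array([285.6, 287.8]), 39)
si ebore (array([ 526. , -113.7]), array([279.1, 188.6]), 25)
si fdot (array([ 617.3, -111.3]), array([258.5, 180.5]), 8)
si pdot (array([542.1, 407.1]), array([154.2, 263.8]), 16)
si pb (array([469.6, 376.2]), array([180.4, 269.4]), 44)
si pa (array([598.9, 254.4]), array([183.1, 231.6]), 11)
3.525 [ 507.14310023 -228.76449546  305.12937137]
```

>>> carry_out:
  dp:
    - [-6,48,0]
    - [-6,48,0]
    - [-6,49,-25]
    - [-6,49,-25]
    - [-6,49,-35]
    - [-7,49,-40]
    - [0,0,0]
    - [0,0,0]
  roll: [0,0,0,0,0,0,0,0]

```text
t: 4.53
tool_pos: [471.1, 62.5, 181.2]
orientation: [0.0, 0.753, 0.658, -0.0]
ft_force: [0.4, -1.0, 0.9]
opening: 1.001
grasp_force: 0.0
```

```bash
python3 - <<'E'
from h import *
W=snap('wrist','e.png')
s=state();print(s['t'],s['tool_pos'])
for n in['guide_post','post_tip','rest_pin1']:
    print(n,[(np.round(d['xyz'],1).tolist(),round(d['conf'],2)) for d in mark_of('wrist',n)[:4]])
print(proj(W,[(470,64,z) for z in(100,36,30)]+[tuple(s['tool_pos'])]))
E
```

```text
4.575 [471.45339173  62.17695443 181.54650073]
guide_post [([467.9, 63.7, 14.3], 0.66)]
post_tip [([467.6, 65.3, 97.3], 0.61)]
rest_pin1 [([547.2, 72.1, 14.4], 0.79), ([509.1, 64.3, 10.9], 0.51)]
[[252.51934415 184.70507306]
 [253.01723766 168.84836796]
 [253.05441005 167.66451708]
 [253.96201798 222.45013415]]
```

View pics/e.png

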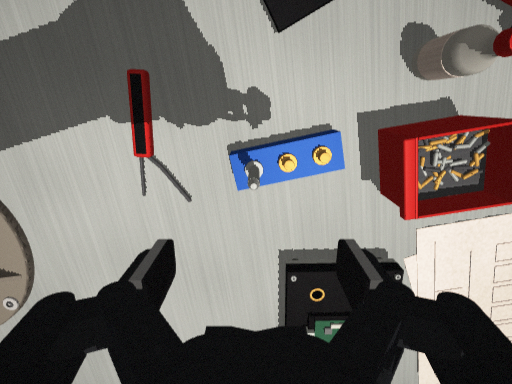

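>>> carry_out:
  dp:
    - [0.5,0.3,-40]
    - [0,0,-40]
    - [0,0,-25]
    - [0,0,-18]
    - [0,0,0]
    - [0,0,0]
  roll: [0,0,0,0,0,0]

```text
t: 5.48
tool_pos: [472.0, 63.6, 58.9]
orientation: [0.0, 0.753, 0.658, 0.0]
ft_force: [0.6, 0.2, -0.2]
opening: 0.998
grasp_force: 0.0
```

>>> carry_out:
  dp:
    - [0,0,0]
    - [0,0,0]
    - [0,0,0]
    - [0,0,0]
    - [0,0,0]
    - [0,0,0]
    - [0,0,0]
    - [0,0,0]
  roll: [0,0,0,0,0,0,0,0]
  gripper: 0
  force: 60

```text
t: 6.48
tool_pos: [471.4, 63.6, 58.2]
orientation: [0.0, 0.753, 0.658, 0.0]
ft_force: [-1.7, 0.0, 5.7]
opening: 0.099
grasp_force: 58.7
```

>>> carry_out:
  dp:
    - [0,0,10]
    - [0,0,20]
    - [0,0,40]
    - [0,0,40]
    - [0,0,0]
    - [0,0,0]
  roll: [0,0,0,0,0,0]

```text
t: 7.22
tool_pos: [471.0, 63.3, 167.9]
orientation: [0.0, 0.753, 0.658, -0.0]
ft_force: [0.6, 0.1, -0.1]
opening: 0.099
grasp_force: 58.7
```

```bash
python3 - <<'E'
from h import *
W=snap('wrist');A=snap('side');C=snap('scene')
s=state();print(s['t'],s['tool_pos'],s['ft_force'],s['ft_torque'],s['opening'],s['grasp_force'])
u=proj(A,[(471,64,150)])[0].astype(int);v=proj(C,[(471,64,150)])[0].astype(int)
g=lambda S,u,r=36:cv2.resize(S['pixels'][max(u[1]-r,0):u[1]+r,max(u[0]-r,0):u[0]+r,::-1],(300,300),interpolation=2)
cv2.imwrite('pics/f.png',np.hstack([cv2.resize(W['pixels'][150:,100:400,::-1],(385,300)),np.hstack([g(A,u)])]))
for c in('wrist','side','scene'): print(c,[(np.round(d['xyz'],1).tolist(),round(d['conf'],2)) for d in mark_of(c,'guide_post')[:3]])
E
```

```text
7.375 [470.71176821  63.45189446 167.13515276] [ 0.79281681 -0.04843332 -1.00630659] [ 0.04503145 -0.00414327 -0.00849715] 0.1006622452732369 58.686513066841144
wrist [([469.2, 61.6, 119.7], 0.77)]
side [([341.9, 142.8, 0.6], 0.64), ([468.5, 61.0, 122.7], 0.63)]
scene [([470.9, 60.7, 118.8], 0.46)]
```

View pics/f.png

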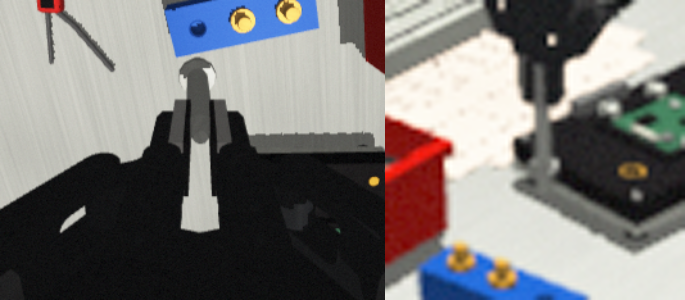

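The post is held upright and the vacated rack bore is visible at about (254,172) in the wrist frame. I can use it to calibrate the wrist camera against the grasp pose.

```bash
cat > rb.py <<'E'
from h import *
W=snap('wrist','rb.png');s=state();print(s['t'],s['tool_pos'])
hsv=cv2.cvtColor(W['pixels'],cv2.COLOR_RGB2HSV)[155:190,235:275]
blue=cv2.inRange(hsv,(95,100,0),(130,255,255));v=hsv[...,2]
print(v[:, ::2][::2])
m=((v<95)&(np.hypot(*(np.mgrid[0:35,0:40]-np.array([17,19]).reshape(2,1,1)))<11)).astype(np.uint8)
y,x=np.nonzero(m);c=(x.mean()+235,y.mean()+155);print(c,len(x),np.ptp(x)+1,np.ptp(y)+1,ray(W,c,30),proj(W,[(471,64,30),(477.5,64,30)]))
E
python3 rb.py
```

```text
7.575 [471.07055069  63.59374419 167.54313104]
[[ 74  72  73 130 164 195 207 224 222 223 226 226 225 226 223 228 227 223
  226 227]
 [ 87 199 222 219 222 224 222 225 225 226 225 222 225 225 225 225 226 227
  226 226]
 [221 219 221 222 221 223 223 220 223 223 225 225 225 227 226 224 227 226
  226 224]
 [221 220 218 220 222 220 221 222 222 225 224 223 223 224 223 223 225 226
  227 227]
 [219 221 221 220 222 222 223 221 225 224 223 225 227 226 223 224 226 225
  226 225]
 [219 217 220 219 221 221 222 222 221 217 216 225 223 225 225 225 224 225
  227 227]
 [219 221 218 221 220 220 222 211 205 215 211 155 216 227 224 227 225 227
  227 225]
 [219 217 220 222 222 223 220 193 222 220  97  96 143 225 226 226 227 227
  225 226]
 [220 219 221 219 219 220 208 121  92  94  93  96  83 204 226 224 222 227
  226 225]
 [218 222 219 219 219 221 196  82  78  90  87  80  74 203 223 224 226 225
  226 227]
 [218 217 218 221 220 221 216 150  74  78  77  75 114 218 226 226 223 224
  225 227]
 [219 218 220 220 221 220 221 182 133  86 100 123 175 225 223 223 226 225
  226 227]
 [218 219 219 220 219 222 221 222 208 188 185 212 225 226 225 225 223 227
  225 226]
 [218 219 218 220 219 222 222 222 223 224 222 224 223 226 225 226 225 226
  225 227]
 [219 219 218 220 221 220 223 223 223 225 224 223 225 224 225 225 226 227
  228 224]
 [218 219 220 220 220 220 221 220 222 223 223 222 224 224 224 225 224 224
  226 226]
 [206 218 220 217 219 222 220 219 222 223 225 225 226 225 225 225 225 223
  225 217]
 [196 220 221 221 222 224 220 221 224 221 224 226 224 226 217 214 204 203
  203 202]]
(np.float64(254.27586206896552), np.float64(173.5689655172414)) 58 11 9 [470.69405538  61.25118028  30.        ] [[254.21850687 171.20125301]
 [259.90873397 170.460478  ]]
```

>>> carry_out:
  dp:
    - [10,-26,4]
    - [12,-40,4]
    - [13,-42,4]
    - [13,-42,0]
    - [11,-28,-2]
    - [0,0,0]
    - [0,0,0]
    - [0,0,0]
  roll: [0,0,0,0,0,0,0,0]

```text
t: 8.57
tool_pos: [530.2, -113.5, 178.1]
orientation: [-0.0, 0.753, 0.658, 0.0]
ft_force: [-0.0, -0.6, 0.2]
opening: 0.097
grasp_force: 58.7
```

```bash
python3 - <<'E'
from h import *
W=snap('wrist','g.png');s=state();print(s['t'],s['tool_pos'],s['orientation'])
print(blob(W,(529.5,-116,40),13)); print(blob(W,(529.5,-116,40),16))
A=snap('side');C=snap('scene')
for k,S in(('si',A),('sc',C)): print(k,[(np.round(d['xyz'],1).tolist(),round(d['conf'],2)) for d in mark_of({'si':'side','sc':'scene'}[k],'guide_post')[:3]])
cv2.imwrite('pics/g2.png',cv2.resize(W['pixels'][130:230,190:320,::-1],(520,400),interpolation=2))
E
```

```text
8.625 [ 530.24671423 -113.58857973  178.08908579] [-1.50338784e-05  7.52773424e-01  6.58279706e-01  2.52877041e-05]
(array([ 530.4, -115.4]), array([254.5, 173. ]), 158)
(array([ 530.4, -115.4]), array([254.5, 173. ]), 158)
si [([527.1, -115.3, 131.0], 0.62)]
sc [([530.8, -115.2, 129.1], 0.56)]
```

View pics/g2.png

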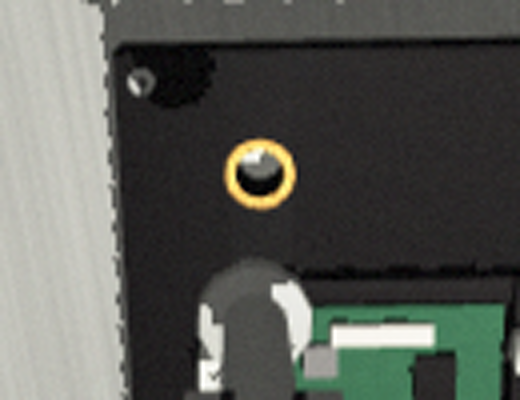

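>>> carry_out:
  dp:
    - [0.5,-0.3,-20]
    - [0,0,-35]
    - [0,0,-20]
    - [0,0,-7]
    - [0,0,-4]
    - [0,0,0]
    - [0,0,0]
  roll: [0,0,0,0,0,0,0]

```text
t: 9.7
tool_pos: [531.2, -114.8, 92.7]
orientation: [0.0, 0.753, 0.658, 0.0]
ft_force: [0.3, 0.2, -0.7]
opening: 0.094
grasp_force: 58.7
```

>>> carry_out:
  dp:
    - [0,0,-2]
    - [0,0,-2]
    - [0,0,-2]
    - [0,0,-1]
    - [0,0,0]
  roll: [0,0,0,0,0]

```text
t: 10.32
tool_pos: [530.8, -114.7, 84.9]
orientation: [-0.0, 0.753, 0.658, -0.0]
ft_force: [-0.2, -0.6, -0.4]
opening: 0.096
grasp_force: 58.7
```

>>> carry_out:
  dp:
    - [0,0,-2]
    - [0,0,-1.5]
    - [0,0,-1.5]
    - [0,0,0]
  roll: [0,0,0,0]

```text
t: 10.82
tool_pos: [530.8, -114.7, 79.9]
orientation: [-0.0, 0.753, 0.658, -0.0]
ft_force: [0.1, 0.2, -0.2]
opening: 0.095
grasp_force: 58.7
```

>>> carry_out:
  dp:
    - [0,0,-3]
    - [0,0,-3]
    - [0,0,-2.5]
    - [0,0,-1.5]
    - [0,0,0]
  roll: [0,0,0,0,0]

```text
t: 11.45
tool_pos: [530.8, -114.7, 69.9]
orientation: [-0.0, 0.753, 0.658, -0.0]
ft_force: [0.0, 0.7, -0.3]
opening: 0.096
grasp_force: 58.7
```

>>> carry_out:
  dp:
    - [0,0,-1]
    - [0,0,-0.5]
    - [0,0,-0.5]
    - [0,0,0]
  roll: [0,0,0,0]

```text
t: 11.95
tool_pos: [530.9, -114.7, 68.2]
orientation: [0.0, 0.753, 0.658, 0.0]
ft_force: [-1.9, 0.5, 3.0]
opening: 0.096
grasp_force: 59.2
```

Contact at the predicted seat height. I'll press a little more, then release.

>>> carry_out:
  dp:
    - [0,0,-0.7]
    - [0,0,0]
  roll: [0,0]

```text
t: 12.2
tool_pos: [531.4, -114.8, 68.1]
orientation: [0.0, 0.753, 0.658, 0.0]
ft_force: [-2.1, 0.7, 13.4]
opening: 0.097
grasp_force: 60.4
```

>>> carry_out:
  dp:
    - [0,0,0.7]
    - [0,0,0]
    - [0,0,0]
    - [0,0,0]
    - [0,0,0]
    - [0,0,0]
    - [0,0,0]
  roll: [0,0,0,0,0,0,0]
  gripper: 85

```text
t: 13.08
tool_pos: [530.8, -114.7, 68.0]
orientation: [-0.0, 0.753, 0.658, -0.0]
ft_force: [0.0, -0.2, 0.0]
opening: 0.995
grasp_force: 0.0
```

>>> carry_out:
  dp:
    - [0,0,25]
    - [0,0,45]
    - [0,0,30]
    - [5,-30,30]
    - [5,-30,30]
    - [5,-30,30]
    - [5,-30,30]
    - [0,0,0]
    - [0,0,0]
    - [0,0,0]
  roll: [0,0,0,0,0,0,0,0,0,0]

```text
t: 14.32
tool_pos: [550.5, -233.7, 287.2]
orientation: [-0.001, 0.753, 0.658, -0.0]
ft_force: [-0.4, 0.0, -0.3]
opening: 0.995
grasp_force: 0.0
```

```bash
python3 - <<'E'
from h import *
W=snap('wrist','i.png');s=state();print(s['t'],s['tool_pos'],s['orientation'],s['joint_positions'].round(2))
cv2.imwrite('pics/i2.png',cv2.resize(W['pixels'][0:260,130:400,::-1],(623,600),interpolation=2))
for n in['fixture','guide_post','post_tip','fitted_post_tip']:
    print(n,[(np.round(d['xyz'],1).tolist(),round(d['conf'],2)) for d in mark_of('wrist',n)[:4]])
print(proj(W,[(530.4,-115.4,110),(577,-283,110),(530.4,-115.4,46),(577,-283,46)]))
np.savez('w2.npz',**W)
E
```

```text
14.375 [ 550.5548211  -233.79756886  287.28932081] [-5.93744624e-04  7.52832216e-01  6.58212162e-01 -2.28956552e-04] [ 0.62  0.27 -0.39  1.66  0.11  1.24  0.07]
fixture [([553.5, -199.7, -0.6], 0.67)]
guide_post [([530.9, -115.5, 22.3], 0.82)]
post_tip [([528.2, -113.3, 108.2], 0.77)]
fitted_post_tip [([579.1, -285.0, 105.1], 0.98)]
[[223.29923255  65.99143387]
 [279.26173854 197.80207496]
 [228.47977183  71.65565732]
 [275.87244178 184.01681245]]
```

View pics/i2.png

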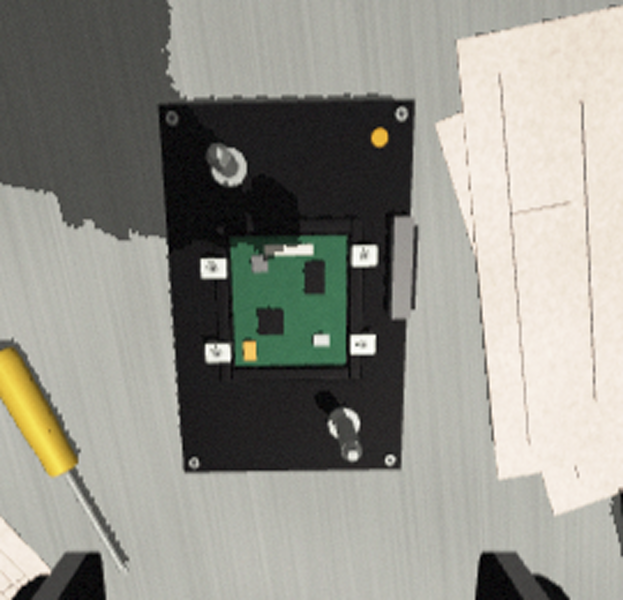

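Post is seated (collar at about (229,73)). The fitted post's collar is at (279,184) and the dot is top right at (294,59). I'll fit the fixture pose from its corners, collars and tips.

```bash
cat > fit.py <<'E'
from h import *
from scipy.optimize import least_squares
def fitpose(s,L,U,x0):
    "planar pose (x,y,yaw) of local points L (z in world) from pixels U"
    L=np.array(L,float);U=np.array(U,float)
    def pts(p):
        c,q=np.cos(p[2]),np.sin(p[2]);return np.c_[p[0]+c*L[:,0]-q*L[:,1],p[1]+q*L[:,0]+c*L[:,1],L[:,2]]
    r=least_squares(lambda p:(proj(s,pts(p))-U).ravel(),x0,loss='soft_l1')
    return r.x,(proj(s,pts(r.x))-U).round(1)
E
python3 - <<'E'
from fit import *
W=dict(np.load('w2.npz'))
C=np.array([(161,101),(414,98),(184,471),(400,469),(228,166.5),(344,423),(220,151),(351,455)],float)
U=(C+.5)/600*260+np.array([130,0])-.5; U[:,0]=(C[:,0]+.5)*270/623+130-.5
L=[(-75,115,40),(75,115,40),(-75,-115,40),(75,-115,40),(-35,80,46),(35,-80,46),(-35,80,110),(35,-80,110)]
p,r=fitpose(W,L,U,(554,-198,-.13));print(p,np.degrees(p[2]),r.tolist())
c,q=np.cos(p[2]),np.sin(p[2])
for a in((-35,80),(35,-80)):print(p[0]+c*a[0]-q*a[1],p[1]+q*a[0]+c*a[1])
E
```

```text
[ 5.56366850e+02 -1.98460216e+02 -1.21804520e-01] -6.978884910457478 [[-0.7, 0.3], [1.0, 0.4], [-0.3, -0.1], [0.0, -0.1], [0.6, -0.8], [-0.2, 0.1], [-1.0, 0.2], [0.7, -0.1]]
531.3464492706493 -114.80031197516725
581.3872503439885 -282.12012021058956
```

>>> carry_out:
  dp:
    - [-1,40,0]
    - [-1,48,0]
    - [-1,50,0]
    - [-1,50,0]
    - [-1,50,0]
    - [-1,50,0]
    - [-1,50,0]
    - [-1,50,-10]
    - [-1,50,-10]
    - [-1,48,-10]
    - [-1,38,-7]
    - [0,0,0]
  roll: [0.046,0.046,0.046,0.046,0.046,0.046,0.046,0.046,0.046,0.046,0.044,0]

```text
t: 16.08
tool_pos: [537.5, 293.4, 250.4]
orientation: [-0.001, 0.563, 0.827, 0.0]
ft_force: [-0.3, -1.5, -0.0]
opening: 0.997
grasp_force: 0.0
```

```bash
python3 - <<'E'
from h import *
W=snap('wrist','j.png');s=state();print(s['t'],s['tool_pos'],s['orientation'],s['joint_positions'].round(2))
print(proj(W,[(532.5,314,66),(470.5,377,24),(594.5,252,24),(543,408,24)]))
for P in((470.5,377,24),(594.5,252,24),(543,408,24)):print(blob(W,P,16))
for n in['pressure_plate','handle']: print(n,[(np.round(d['xyz'],1).tolist(),round(d['conf'],2)) for d in mark_of('wrist',n)[:4]])
np.savez('w3.npz',**W)
E
```

```text
16.125 [538.39486661 291.30002984 250.66283024] [-5.20502938e-04  5.63852498e-01  8.25875333e-01 -1.55313568e-04] [-0.04  0.37 -0.73  1.66  0.26  1.21 -0.45]
[[257.15949333 146.38175631]
 [231.19529231  80.21915711]
 [280.05348872 195.62624245]
 [290.60371661  78.52631327]]
(array([473.3, 375.1]), array([232.7,  82.5]), 116)
(array([595.9, 250.1]), array([280.4, 197.1]), 120)
(array([545.9, 406.1]), array([292. ,  80.8]), 47)
pressure_plate [([535.2, 315.3, -5.6], 0.97), ([292.6, 381.3, -1.4], 0.94)]
handle [([530.8, 312.8, 57.5], 0.61), ([294.0, 382.2, 56.9], 0.59)]
```

View pics/j.png

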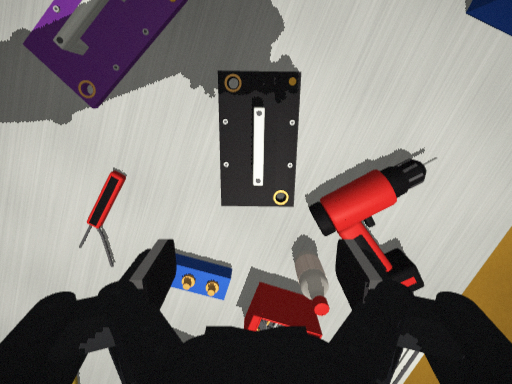

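```bash
python3 - <<'E'
from fit import *
for i in range(2):
  W=snap('wrist');s=state();print(s['t'],s['tool_pos'])
  b=blob(W,(472.5,375.5,24),16);a=blob(W,(595.5,250.5,24),16);print(b,a)
  C=[(-35,80,24),(35,-80,24)]
  p,r=fitpose(W,C,[b[1],a[1]],(534,313,.36));print(p,np.degrees(p[2]),r.tolist())
q=s['orientation'];th=np.degrees(2*np.arctan2(q[2],q[1]))-90;print('tool y',th)
# handle bar: bright thin region
g=cv2.cvtColor(W['pixels'],cv2.COLOR_RGB2GRAY);k=np.zeros_like(g);k[95:195,245:275]=1
y,x=np.nonzero((g>170)&(k>0));(c,wh,an)=cv2.minAreaRect(np.stack([x,y],1).astype(np.float32));print(c,wh,an,ray(W,c,66))
E
```

```text
16.275 [539.87327571 288.56850665 251.24087504]
(array([473.2, 375.1]), array([231.6,  78.3]), 118) (array([595.9, 250.1]), array([280.4, 193.4]), 130)
[5.34498095e+02 3.12664682e+02 3.63806038e-01] 20.84455052025028 [[0.1, 0.2], [-0.1, -0.2]]
16.325 [540.0290211  288.39174444 251.30265469]
(array([473. , 374.9]), array([231.2,  78. ]), 120) (array([596. , 250.2]), array([280.4, 192.9]), 125)
[5.34450041e+02 3.12607411e+02 3.66466194e-01] 20.996966249745174 [[0.1, 0.1], [-0.1, -0.2]]
tool y 21.06588721957546
(258.90655517578125, 149.0875244140625) (92.92896270751953, 19.56156349182129) 82.71105194091797 [538.76523928 306.35113644  66.        ]
```

>>> carry_out:
  dp:
    - [-2,8,-30]
    - [-2,8,-45]
    - [-1.5,8,-45]
    - [0,0,-30]
    - [0,0,0]
    - [0,0,0]
    - [0,0,0]
  roll: [0,0,0,0,0,0,0]

```text
t: 17.2
tool_pos: [535.2, 313.4, 102.7]
orientation: [0.001, 0.566, 0.825, 0.001]
ft_force: [0.1, -0.1, -0.1]
opening: 0.996
grasp_force: 0.0
```

>>> carry_out:
  dp:
    - [-0.7,-0.5,-25]
    - [0,0,-20]
    - [0,0,-12]
    - [0,0,-5]
    - [0,0,0]
    - [0,0,0]
  roll: [0,0,0,0,0,0]

```text
t: 17.95
tool_pos: [533.9, 313.0, 39.6]
orientation: [0.0, 0.565, 0.825, 0.0]
ft_force: [0.2, -0.4, 0.1]
opening: 0.998
grasp_force: 0.0
```

>>> carry_out:
  dp:
    - [0,0,0]
    - [0,0,0]
    - [0,0,0]
    - [0,0,0]
    - [0,0,0]
    - [0,0,0]
    - [0,0,0]
    - [0,0,0]
  roll: [0,0,0,0,0,0,0,0]
  gripper: 0
  force: 100

```text
t: 18.95
tool_pos: [533.6, 312.8, 39.3]
orientation: [0.0, 0.565, 0.825, -0.0]
ft_force: [-2.9, -1.5, 6.8]
opening: 0.069
grasp_force: 98.6
```

>>> carry_out:
  dp:
    - [0,0,3]
    - [0,0,10]
    - [0,0,30]
    - [0,0,40]
    - [0,0,40]
    - [0,0,30]
    - [0,0,10]
    - [0,0,0]
    - [0,0,0]
  roll: [0,0,0,0,0,0,0,0,0]

```text
t: 20.08
tool_pos: [533.1, 312.3, 200.7]
orientation: [-0.0, 0.565, 0.825, -0.001]
ft_force: [0.4, 0.2, 0.0]
opening: -0.001
grasp_force: 0.0
```

```bash
python3 - <<'E'
from fit import *
W=snap('wrist','k.png');s=state();print(s['t'],s['tool_pos'],s['orientation'],s['ft_force'],s['ft_torque'],s['opening'])
T=s['tool_pos'];z=T[2]-39.3+24;c0=np.array([533.6,312.8])
R=lambda a:np.array([[np.cos(a),-np.sin(a)],[np.sin(a),np.cos(a)]])
for l in((-35,80),(35,-80),(47,87)):
    P=np.r_[T[:2]+R(.366)@np.array(l),z];print(l,P.round(1),proj(W,[P])[0].round(1),blob(W,P,22))
S=snap('side');u=proj(S,[T])[0].astype(int)
cv2.imwrite('pics/k2.png',np.hstack([W['pixels'][:,:,::-1][:,100:420],cv2.resize(S['pixels'][max(0,u[1]-60):u[1]+60,max(0,u[0]-60):u[0]+60,::-1],(384,384))]))
np.savez('w4.npz',**W)
E
```

```text
20.125 [533.13968985 312.34242082 200.70333989] [-4.85215952e-04  5.65385875e-01  8.24825965e-01 -8.39496076e-04] [-0.3033076   0.40958188 -0.49948855] [-0.01628531  0.00868876 -0.02226217] 0.00253496235166497
(-35, 80) [471.8 374.5 185.4] [198.9  93.5] (array([484.2, 377.4]), array([219. ,  96.5]), 28)
(35, -80) [594.5 250.2 185.4] [297.6 305.1] None
(47, 87) [545.9 410.4 185.4] [330.6  82.2] None
```

View pics/k2.png

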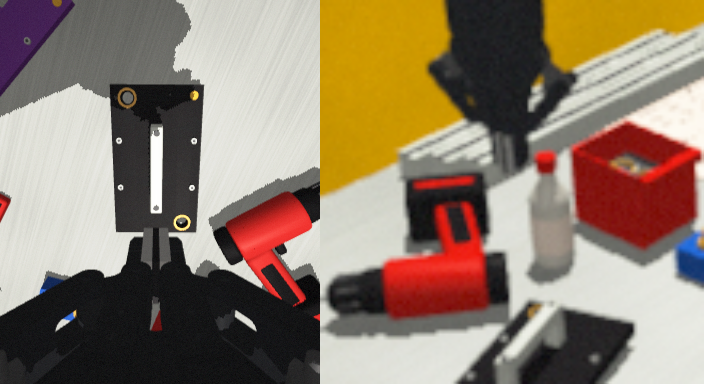

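The grip slipped: the plate is still on the bench with bores near (227,97) and (281,222). I'll re-measure it before a second grasp with a gentler force.

```bash
python3 - <<'E'
from fit import *
W=dict(np.load('w4.npz'))
b=blob(W,(472.5,375.5,24),16);a=blob(W,(595.5,250.5,24),16);print(b,a)
C=[(-35,80,24),(35,-80,24)]
p,r=fitpose(W,C,[b[1],a[1]],(534,313,.36));print(p,np.degrees(p[2]),r.tolist())
# handle top face centre line
g=cv2.cvtColor(W['pixels'],cv2.COLOR_RGB2GRAY);print(g[150,240:272],g[200,240:272]);print(g[115:225:2,256])
c=np.cos(p[2]);s=np.sin(p[2]);print(proj(W,[(p[0]-s*y+c*x,p[1]+c*y+s*x,66) for x,y in((-7,-50),(7,-50),(-7,50),(7,50))]))
E
```

```text
(array([473.3, 374.6]), array([226.8,  97.4]), 155) (array([595.8, 249.9]), array([281.4, 222.1]), 149)
[5.34554130e+02 3.12256431e+02 3.64358013e-01] 20.876176376517638 [[0.0, 0.0], [-0.0, -0.0]]
[ 48  49  47  45  41  46  46  47  48  27 134 243 253 253 253 254 254 254
 253 253 254 251 209  49  51  49  48  44  51  48  48  49] [ 53  48  49  52  50  49  51  51  54  57 143 247 254 254 254 255 255 254
 254 254 254 240  64  54  52  54  51  55  58  54  57  55]
[ 19  23  20  18  33 107 126 139 126 125 126 251 254 254 254 254 254 254
 254 254 254 254 254 254 254 254 254 254 254 254 254 254 254 254 254 255
 254 254 255 255 255 255 255 255 255 137 131 130 252 142  56  52  54  53
  54]
[[249.75326803 213.28514996]
 [261.63168378 213.36154264]
 [249.77521089 126.66409033]
 [262.85915286 126.75114612]]
```

>>> carry_out:
  dp:
    - [1,0,-10]
    - [0,0,-15]
    - [0,0,-20]
    - [0,0,-20]
    - [0,0,-20]
    - [0,0,-20]
    - [0,0,-20]
    - [0,0,-20]
    - [0,0,-14]
    - [0,0,-5]
    - [0,0,0]
    - [0,0,0]
  roll: [0,0,0,0,0,0,0,0,0,0,0,0]
  gripper: 85

```text
t: 21.68
tool_pos: [535.0, 313.0, 38.7]
orientation: [0.0, 0.565, 0.825, 0.0]
ft_force: [-0.3, 0.3, -0.7]
opening: 0.997
grasp_force: 0.0
```

>>> carry_out:
  dp:
    - [0,0,0]
    - [0,0,0]
    - [0,0,0]
    - [0,0,0]
    - [0,0,0]
    - [0,0,0]
  roll: [0,0,0,0,0,0]
  gripper: 0
  force: 45

```text
t: 22.42
tool_pos: [534.4, 312.7, 38.1]
orientation: [-0.0, 0.565, 0.825, -0.0]
ft_force: [-3.8, -2.3, 4.8]
opening: 0.132
grasp_force: 44.1
```

>>> carry_out:
  dp:
    - [0,0,1]
    - [0,0,2]
    - [0,0,3]
    - [0,0,3]
    - [0,0,0]
  roll: [0,0,0,0,0]

```text
t: 23.05
tool_pos: [534.8, 312.8, 47.3]
orientation: [0.0, 0.565, 0.825, 0.0]
ft_force: [-0.2, 0.9, -4.5]
opening: 0.135
grasp_force: 43.9
```

```bash
python3 - <<'E'
from fit import *
W=snap('wrist');S=snap('side');s=state();print(s['t'],s['tool_pos'],s['orientation'],s['ft_force'],s['ft_torque'],s['opening'])
T=s['tool_pos'];u=proj(S,[(534,312,45)])[0].astype(int)
cv2.imwrite('pics/l.png',np.hstack([W['pixels'][:,:,::-1][:,100:420],cv2.resize(S['pixels'][max(0,u[1]-45):u[1]+45,max(0,u[0]-45):u[0]+45,::-1],(384,384),interpolation=2)]))
np.savez('w5.npz',**W)
E
```

```text
23.15 [534.64977557 312.72640002  47.05023155] [1.42989100e-05 5.65397036e-01 8.24818884e-01 1.00884768e-05] [ 1.38714224  0.26099674 -4.6694614 ] [-0.0293072  -0.03377295 -0.03387688] 0.13703479196212776
```

View pics/l.png

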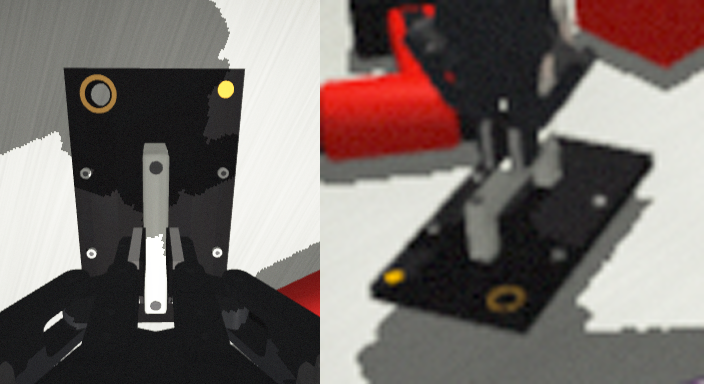

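The plate is held, with bore_b at (198,94), the dot at (325,90), far corners at (164,68) and (344,69), and bore_a hidden by the gripper. Next I'll work out its in-hand pose and the move.

```bash
python3 - <<'E'
from fit import *
W=dict(np.load('w5.npz'))
T=np.array([534.65,312.73,47.05]);z=T[2]-38.1+24
b=blob(W,(472.5,375.5,z),27);d=blob(W,(543.5,407.5,z),16);print(b,d,z)
g=cv2.cvtColor(W['pixels'],cv2.COLOR_RGB2GRAY)
print(g[62:76,170],g[62:76,250],g[62:76,335],g[100,160:180],g[100,330:352],g[180,170:190],g[180,325:345])
L=[(-35,80,z),(-55,95,z),(55,95,z)]
for U in([b[1],(163.5,68),(344.5,68.5)],):
  p,r=fitpose(W,L,U,(534,313,.36));print(p,np.degrees(p[2]),r.tolist())
# 4-edge check & relation to tool
yt=np.radians(21.07);e=p[:2]-T[:2];print('tool-y off',e@[np.cos(yt),np.sin(yt)],'along plate y',e@[-np.sin(yt),np.cos(yt)])
c,s=np.cos(p[2]),np.sin(p[2]);v=np.array(d[0])-p[:2];print('dot local',c*v[0]+s*v[1],-s*v[0]+c*v[1])
E
```

```text
(array([473., 375.]), array([197.8,  93.3]), 552) (array([546.1, 406.1]), array([325.3,  89. ]), 252) 32.949999999999996
[130 127 129 126 124  96  42  21  19  19  21  21  21  25] [131 133 129 133 131 129  78  22  26  26  21  18  22  21] [242 241 240 239 239 240 180  65  40  42  41  44  44  42] [130 124 121 123 124 119  63  22  23  24  27  23  24  21  20  21  16  20
  22  23] [ 43  43  40  42  43  41  43  39  41  42  41  63 211 242 243 243 244 242
 240 240 241 244] [244 244 241 195  20  18  19  21  21  24  21  19  18  18  19  20  14  14
  20  17] [ 33  36  16  43  40  43  38  39  41  77 242 243 243 246 245 244 246 246
 245 244]
[5.34499389e+02 3.12566310e+02 3.66578471e-01] 21.003399271942346 [[0.1, 0.5], [-0.0, -0.4], [-0.1, -0.1]]
tool-y off -0.1993891417427872 along plate y -0.0985998978082935
dot local 44.35451377532145 83.16130348384355
```

>>> carry_out:
  dp:
    - [0,0,10]
    - [0,0,25]
    - [0,0,38]
    - [0,0,40]
    - [0,0,32]
    - [0,0,18]
    - [0,0,5]
    - [0,0,0]
  roll: [0,0,0,0,0,0,0,0]

```text
t: 24.15
tool_pos: [534.4, 312.5, 214.2]
orientation: [-0.0, 0.565, 0.825, -0.0]
ft_force: [0.4, 0.1, -4.8]
opening: 0.134
grasp_force: 44.2
```

>>> carry_out:
  dp:
    - [1.8,-20,0]
    - [1.8,-35,0]
    - [1.8,-48,0]
    - [1.8,-52,0]
    - [1.8,-52,0]
    - [1.8,-52,0]
    - [1.8,-52,0]
    - [1.8,-52,0]
    - [1.8,-52,0]
    - [1.8,-45,0]
    - [1.8,-33,0]
    - [1.8,-18,0]
  roll: [-0.02,-0.035,-0.045,-0.048,-0.049,-0.049,-0.049,-0.048,-0.048,-0.042,-0.035,-0.02]

```text
t: 25.65
tool_pos: [555.7, -200.0, 214.3]
orientation: [-0.0, 0.749, 0.663, -0.0]
ft_force: [0.5, 1.0, -4.7]
opening: 0.133
grasp_force: 44.2
```

>>> carry_out:
  dp:
    - [0,0,0]
    - [0,0,0]
    - [0,0,0]
    - [0,0,0]
  roll: [0,0,0,0]

```text
t: 26.15
tool_pos: [556.3, -197.5, 215.1]
orientation: [-0.0, 0.748, 0.664, 0.0]
ft_force: [0.6, 0.4, -4.5]
opening: 0.134
grasp_force: 44.2
```

```bash
cat > chk.py <<'E'
from fit import *
W=snap('wrist');s=state();T=s['tool_pos'];q=s['orientation']
print(s['t'],T.round(1),q.round(4),s['ft_force'].round(1),s['opening'],s['grasp_force'])
yt=2*np.arctan2(q[2],q[1])-np.pi/2;print('tool y deg',np.degrees(yt))
z=T[2]-38.1+24
R=lambda a:np.array([[np.cos(a),-np.sin(a)],[np.sin(a),np.cos(a)]])
w=lambda l:np.r_[T[:2]+R(yt)@np.array(l,float),z]
b=blob(W,w((-35,80)),27);d=blob(W,w((44.5,83)),16);print(b,d)
C=W;p,r=fitpose(W,[(-35,80,z),(44.5,83.3,z)],[b[1],d[1]],(*T[:2],yt));print('plate',p[:2],np.degrees(p[2]),r.tolist())
pp=lambda l:p[:2]+R(p[2])@np.array(l,float)
print('bore b',pp((-35,80)),'bore a',pp((35,-80)),'underside',z-12)
np.savez('wl.npz',**W)
E
python3 chk.py
```

```text
26.2 [ 556.4 -197.7  215.1] [0.000e+00 7.476e-01 6.641e-01 1.000e-04] [ 0.7  0.1 -5.3] 0.13256991382217084 44.176274528726935
tool y deg -6.7696158871237495
(array([ 531.4, -113.2]), array([197.8,  93.2]), 510) (array([ 610.5, -119.9]), array([325.4,  89. ]), 243)
plate [ 555.94995962 -196.95075195] -7.246254706473901 [[-0.2, 0.0], [0.2, 0.0]]
bore b [ 531.32022764 -113.17500186] bore a [ 580.57969161 -280.72650203] underside 189.0175175895599
```

>>> carry_out:
  dp:
    - [0,-0.5,-10]
    - [0,0,-20]
    - [0,0,-18]
    - [0,0,-12]
    - [0,0,-6]
    - [0,0,-3]
    - [0,0,0]
    - [0,0,0]
    - [0,0,0]
  roll: [0,0,0,0,0,0,0,0,0]

```text
t: 27.32
tool_pos: [556.4, -198.8, 146.4]
orientation: [0.0, 0.748, 0.664, 0.0]
ft_force: [0.4, 0.4, -4.1]
opening: 0.134
grasp_force: 44.2
```

```bash
python3 chk.py; python3 - <<'E'
from fit import *
W=dict(np.load('wl.npz'));g=cv2.cvtColor(W['pixels'],cv2.COLOR_RGB2GRAY)
print(proj(W,[(531,-114.8,110),(534,-114.8,110),(531,-111.8,110),(531,-114.8,46)]).round(1))
print(g[78:110,182:215:1].tolist().__str__().replace('], [','\n'))
for c in('scene','side'):
  S=snap(c)
  for n in('post_tip','fitted_post_tip','bore_a','pressure_plate','fixture'): print(c,n,[(np.round(d['xyz'],1).tolist(),round(d['conf'],2)) for d in mark_of(c,n)[:4]])
  for P in((531.1,-114.8,132),(581.5,-282,132)): print(blob(S,P,10),proj(S,[P])[0].round(1))
E
```

```text
27.375 [ 556.4 -198.8  146.3] [2.000e-04 7.479e-01 6.638e-01 1.000e-04] [-0.3  0.2 -5.6] 0.13408059724961946 44.18040985241532
tool y deg -6.825016458534546
(array([ 531.6, -114.5]), array([197.8,  93.2]), 511) (array([ 610.6, -121.3]), array([325.4,  89. ]), 244)
plate [ 556.00307284 -198.29535772] -7.317840278268276 [[-0.2, 0.0], [0.2, 0.0]]
bore b [ 531.47802979 -114.48890055] bore a [ 580.52811588 -282.10181489] underside 120.21171197809394
[[203.3  94.6]
 [207.5  94.1]
 [202.5  90.1]
 [215.6  96.1]]
[[15, 16, 16, 41, 77, 93, 94, 96, 91, 92, 92, 95, 94, 90, 95, 94, 93, 93, 96, 95, 97, 95, 90, 93, 94, 85, 66, 36, 13, 11, 14, 17, 14
14, 16, 43, 80, 89, 95, 89, 95, 92, 93, 94, 93, 87, 69, 66, 67, 65, 68, 81, 93, 92, 92, 93, 94, 97, 95, 90, 76, 28, 10, 14, 9, 17
17, 29, 80, 90, 92, 94, 90, 93, 94, 91, 63, 54, 46, 24, 31, 29, 27, 27, 41, 55, 59, 79, 90, 95, 94, 95, 91, 93, 76, 26, 15, 12, 16
28, 74, 93, 93, 91, 93, 91, 89, 62, 54, 26, 17, 11, 11, 9, 10, 3, 11, 3, 17, 21, 42, 65, 94, 96, 94, 95, 94, 95, 74, 25, 10, 13
57, 88, 94, 93, 89, 91, 89, 63, 28, 9, 10, 14, 7, 4, 7, 4, 6, 7, 12,
[... 3749 characters left out ...]
 [([295.5, 387.9, 2.0], 0.82), ([552.7, -194.4, 112.8], 0.77), ([372.2, -297.1, -0.5], 0.31)]
scene fixture [([552.2, -196.9, -3.0], 0.56)]
(array([ 530.3, -115.9]), array([215.3, 147.6]), 12) [215.2 148.1]
(array([ 580. , -281.7]), array([165.1, 117.6]), 24) [164.6 117.8]
side post_tip [([682.7, 158.2, -1.2], 0.69), ([531.0, -111.8, 112.0], 0.43)]
side fitted_post_tip []
side bore_a [([301.2, 472.5, 7.9], 0.76), ([292.7, 295.4, 7.1], 0.75), ([581.6, -283.2, 119.1], 0.61), ([533.7, -111.7, 115.5], 0.61)]
side pressure_plate [([554.3, -200.1, 111.4], 0.97), ([297.8, 384.0, 2.7], 0.9), ([545.8, 70.6, 11.1], 0.66)]
side fixture [([551.6, -197.7, 1.8], 0.6)]
None [278.5 163.9]
None [296.9 143.9]
```

```bash
python3 - <<'E'
from fit import *
W=dict(np.load('w2.npz'));g=cv2.cvtColor(W['pixels'],cv2.COLOR_RGB2GRAY)
print(g[58:84,216:240].tolist().__str__().replace('], [','\n'));print(g[176:204,268:292].tolist().__str__().replace('], [','\n'))
print(proj(W,[(530.7,-115.3,110),(580.5,-282.3,110),(530.7,-115.3,46),(580.5,-282.3,46)]))
E
```

```text
[[12, 10, 14, 14, 18, 12, 14, 29, 24, 26, 31, 27, 28, 29, 29, 28, 29, 25, 33, 24, 28, 30, 28, 28
13, 18, 16, 16, 12, 16, 15, 15, 23, 31, 28, 23, 31, 25, 26, 29, 27, 27, 29, 28, 27, 30, 30, 31
15, 9, 7, 16, 14, 9, 18, 14, 18, 19, 22, 30, 29, 29, 29, 29, 32, 28, 25, 32, 29, 36, 26, 24
9, 11, 15, 12, 14, 16, 16, 14, 25, 25, 13, 27, 25, 26, 26, 28, 26, 30, 26, 30, 33, 28, 27, 29
7, 5, 7, 13, 16, 40, 65, 67, 70, 72, 56, 33, 25, 23, 29, 30, 27, 29, 26, 30, 26, 25, 28, 29
10, 16, 13, 15, 25, 68, 77, 80, 104, 87, 85, 82, 48, 38, 34, 34, 29, 29, 29, 27, 32, 30, 28, 26
11, 14, 8, 17, 60, 75, 80, 91, 169, 131, 104, 106, 131, 154, 153, 150, 52, 29, 31, 26, 31, 27, 28, 27
10, 11, 14, 27, 74, 84, 84, 96, 190, 177, 134, 110, 128, 155, 188, 190, 158, 88, 26, 28, 26, 27, 28, 31
16, 11, 10, 40, 67, 85, 86, 97, 194, 191, 143, 118, 115, 112, 158, 187, 192, 170, 142, 31, 29, 26, 30, 23
10, 13, 14, 45, 66, 82, 87, 93, 191, 190, 140, 121, 119, 120, 108, 159, 192, 191, 184, 77, 30, 28, 27, 31
10, 13, 19, 45, 64, 68, 85, 90, 140, 173, 134, 124, 123, 129, 85, 112, 193, 194, 193, 158, 25, 23, 29, 28
19, 13, 13
[... 3671 characters left out ...]
38, 41, 37, 39, 40, 39, 38, 39, 42, 36, 57, 83, 117, 211, 222, 227, 214, 100, 49, 41, 38, 42, 41, 41
39, 40, 38, 39, 38, 36, 38, 35, 35, 38, 38, 51, 69, 133, 163, 161, 132, 47, 41, 38, 39, 43, 42, 39
38, 37, 38, 39, 37, 37, 36, 39, 38, 41, 36, 40, 37, 49, 70, 55, 38, 39, 40, 40, 39, 39, 42, 40
35, 38, 40, 36, 39, 38, 34, 39, 36, 40, 40, 38, 39, 40, 42, 41, 41, 44, 43, 42, 43, 41, 41, 39
35, 39, 38, 41, 34, 37, 40, 37, 41, 40, 38, 41, 40, 38, 40, 39, 39, 41, 40, 39, 41, 42, 40, 39
59, 61, 61, 63, 89, 87, 90, 87, 88, 87, 86, 87, 87, 87, 88, 91, 91, 91, 91, 87, 91, 91, 121, 121]]
[[223.54306212  65.85996647]
 [281.84720375 196.97517187]
 [228.68495667  71.54595697]
 [278.08584086 183.2967928 ]]
```

>>> carry_out:
  dp:
    - [-0.4,-0.3,0]
    - [0,0,0]
    - [0,0,0]
    - [0,0,0]
    - [0,0,0]
  roll: [0,0,0,0,0]

```text
t: 28.6
tool_pos: [555.8, -199.0, 146.0]
orientation: [-0.0, 0.748, 0.664, -0.0]
ft_force: [-0.4, 0.8, -5.2]
opening: 0.135
grasp_force: 44.2
```

```bash
python3 -c "
from cell import *
s=state();print(s['t'],s['tool_pos'],s['ft_force'],s['joint_vel'].round(4),s['opening'])
print(job_done())"
```

```text
28.6 [ 555.83316376 -199.02951502  146.01083505] [-0.41914246  0.83790286 -5.22105287] [-0.0004 -0.0004  0.0009 -0.0015  0.0011  0.0006 -0.0013] 0.13462563400689678
the job is handed in; nothing more can be done
None
```

The guide post is home in the fixture and released, and the pressure plate is held still and level about 10 mm above both post tips, bores within about 1 mm by my measurements and yellow dots at the same corner; the first handle grip slipped without moving the plate, I viewed 11 pictures instead of 10, and the job was handed in at 28.6 s.

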